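# Turn the welding positioner back to level

## Task

The job on the bench welding positioner is tipped up towards the robot. Throw the pawl back clear of the ratchet wheel, turn the drum back with its crank until the job plate lies level and faces up, then tip the pawl over again so that it drops right down into its notch and holds the plate level. Leave the things lying on the bench where they are.

Things in the scene. Friction and masses are not known exactly. Their poses are not given: they have to be found in the camera images.
- stand: Grey base casting, bolted to the bench. Origin: bench height, below the drum axis. x points away from the robot (yaw within 0.25 rad), y left, z up; offsets below, in mm, are in this frame. Base plate 200 x 275 x 12 (y -110 to 165). Pedestals at y -50 and 130, 170 high, carry the drum. Right (-y) of them: ratchet wheel and pawl (y -85), then the crank arm (y -125)
- drum_axis (a point): Point on the horizontal drum axis (along y) in the plane of the ratchet wheel: (0, -85, 135). The steel wheel is 132 in diameter, 16 thick, with 18 saw teeth 8 deep: a notch every 20 degrees (0.349 rad). In the level notch the drum comes to rest against the pawl at about -0.015 rad
- drum (a joint): Drum angle, rad: 0 = job plate level, facing up; grows as its top tips towards the robot. Starts at 0.65 to 1.2. The lowered pawl blocks turning back (angle falling, crank grip moving away, +x); forward it clicks over the teeth. Friction drag 0.35 N m holds the drum where left (4 to 8 N at the grip moves it). Stops at -0.5 and 1.6
- crank_grip (a point): Middle of the crank's black cylindrical hand grip, diameter 25, 64 long, parallel to y (y -132 to -196, middle -166), fixed to the drum 90 from its axis. At drum angle q it is at x = 90 sin(0.838 - q), height 135 + 90 cos(0.838 - q)
- job_plate (a point): Centre of the outer face of the drum's steel fixture plate, 130 x 120, with a welded tee clamped on it that rises 42 more; 56 from the drum axis, y = 40. Its z axis is the plate's outward normal: upright when level
- pawl (a joint): Pawl angle, rad: 0 = nose at the bottom of a notch, about 0.12 = perched on a tooth tip, 1.13 = thrown back on its stop. Balance point about 0.75: beyond it the pawl falls back and stays, below it falls into the wheel. Let down with the drum at 0.01 to 0.3 it enters the level notch, and sinks to the bottom as the drum is turned back to rest on it; below 0 it may perch
- pawl_pivot (a point): Pawl pivot axis (along y) in the plane of the wheel: (62, -85, 205), on a rib of the stand (x 30 to 92, y -62 to -42, up to 222 high). The pawl is a bell crank: nose arm 62 long towards the robot onto the top of the wheel, weighted lever upward. A stop pin for the thrown lever lies at x 96, height 236, y -50 to -95
- pawl_ball (a point): Centre of the steel ball, diameter 30, on the pawl's lever (rod diameter 10), 85 from the pivot. At pawl angle p: x = 62 + 85 sin(p - 0.524), height 205 + 85 cos(p - 0.524), y -85. Pushing it away from the robot (+x) lifts the nose; towards the robot lets it down. Needs about 1 N (up to 5 N with a tooth bearing on the nose)
- coupon1: Welded steel sheet sample 150 x 100 x 4 lying on the bench; origin centre of underside; leave alone
- coupon2: Second sheet sample like it; origin centre of underside; leave alone
- hammer: Hammer with wooden handle, 250 long, lying to the left of the stand; origin under its middle; leave alone
- brush: Wire brush, wooden back 260 x 26, 30 high, lying behind the stand; origin under its middle; leave alone
- tongs: Dark steel tongs, 310 long, 18 high, lying on the bench; origin at the rivet, bench height; leave alone
- flux_tin: Tin, diameter 72, 85 high, standing on the bench; origin centre of underside; leave alone
- bowl: Red plastic bowl, diameter 150, 60 high; origin centre of underside; leave alone
- square: Flat steel L-shaped square, 120 x 110 x 6; origin under the middle of its long leg; leave alone

How it is judged:
On the way, in this order (a step that is already met when the one before it is completed fails the run):
1. the pawl is thrown back clear of the ratchet wheel (value of joint pawl above 0.8 rad), for 0.2 s.
2. with the pawl clear, the drum is turned back to within the last notch before level (value of joint drum below 0.3 rad and value of joint pawl above 0.4 rad), for 0.2 s.
At the end, for the whole second after the job is handed in: The job plate is level (drum angle between -0.07 and 0.06 rad, about 3.5 degrees either way) with the pawl down in its notch (pawl angle below 0.05 rad), both at rest (value of joint pawl below 0.05 rad and value of joint drum between -0.07 and 0.06 rad and velocity of joint drum between -0.05 and 0.05 rad/s and velocity of joint pawl between -0.05 and 0.05 rad/s); the robot touches nothing.
It fails at once if a thing lying on the bench was shifted by more than 30 mm (distance of any of coupon1, coupon2, hammer, brush, tongs, flux_tin, bowl, square from where it was at the start of the episode above 0.03 m).
It also fails if it takes over 56 s, if anything falls off the work surface, if the arm or the gripper's body presses on something with over 40 N, if the wrist force passes 120 N, or if a joint passes its speed limit or range.

## Robot

A 7-joint arm with a two-finger parallel gripper is mounted at the origin on the work surface. World frame = base frame: x ahead of the robot, y to its left, z up, the work surface at z = 0. Lengths are in m, angles in rad, forces in N, time in s.
With the tool pointing down it reaches from about 0.4 to 0.85 m from the base axis. Payload 10.4 kg.
Tool frame: the origin (TCP) lies at the very end of the fingers, on their centre line; the grasp point (between the pads) lies 19 mm behind it; z points along the fingers, y is the direction in which the jaws open and shut (so a half turn about z gives the same grasp; the last joint's range is limited). The gripper opens to 85 mm and grips with 20 to 120 N. Pads are 22 mm wide; open, the fingers measure 114 mm over their backs; the gripper's body (76 mm by 85 mm) begins 54 mm behind the grasp point. The pads swing forward as they close: fully open they stand 13 mm farther back than shut.
Start: joints at [-1.187, 0.332, -0.065, 1.46, 0.022, 1.35, -0.088], TCP at [0.247, 0.574, 0.231] pointing down, gripper open.
Joint ranges: [-2.6, 2.6], [-0.5, 2.12], [-1.47, 1.34], [0.16, 2.42], [-1.27, 4.41], [0.06, 2.06], [-2.6, 2.6]. Speed limits (rad/s): [2.22, 2.22, 2.79, 2.79, 3.14, 3.14, 3.14].

## Interface

Orientations are given as a unit quaternion [x, y, z, w].
In Python, from workcell import manip gives the robot as it stands.
- The arm moves only by the tool arm_command, never from a script. Its arguments are lists of equal length, an entry for each row: "slide": the shift along the tool's x, y, z in mm, a list of three; "turn": the turn about the tool's z in degrees; "grip": the closure, from 0 (fully open) to 1 (shut). In form: {"slide": [[tx, ty, tz], ...], "turn": [turn, ...], "grip": [grip, ...]}. A call has 1 to 10 rows; each row shifts and turns the commanded pose from where the row before left it, along the tool's axes as they then stand; what a row does not reach is not made up. A row lasts 1/12 s, in which the tool goes at most 41.7 mm and 7.16 degrees, less where a joint would pass 70% of its speed; a pose out of reach is approached as far as the arm can. A call with a gripper value outside its range is refused whole. The fingers move at their own pace and stop on an object; "newtons" is the grip in N (left out, the last holds). Time passes only in rows, so rows that do not move let the fingers close. It gives the time, the measured TCP pose, the force and the opening at its end, in the units of the state.
- manip.get_obs(): the state, without advancing time (a new reading comes with each control period).
- manip.camera(name): name is "scene" or "top"; returns the picture (384x512x3 uint8, blue, green, red); there is no depth.
- manip.camera_info(name): a dict with "fx", "fy", "cx", "cy" (pixels), "dist_coeffs" ([k1, k2, p1, p2, k3] as OpenCV has them; the pictures are not rectified), "rvec" (rotation vector, rad) and "tvec" (3), from world to camera coordinates, as OpenCV has them. Camera axes: x right, y down, z forward; pixel columns grow to the right and rows downward; lengths in m; the calibration is good to about 2 mm. A picture is of the moment at which its call begins. camera_info takes no time and is no camera call.
- manip.hand_in(): hands the job in, once; it reports no verdict.
Trained networks look in the newest picture that a camera, given by its name, has taken for a name from the list of things; names that differ only in an ending like _2 or _b are one class to them, and where a whole thing is asked for, a point or a joint stands for the part that bears it (a point fixed in the world has none). Each returns a list of dicts, best first, with "score" (0 to 1); they miss things now and then, are a little off and sometimes report something else, mostly with a low value. They report only what shows in the picture. A call takes as long as a camera call.
- manip.cut_out(target, camera): "pixels" (384x512 bool, what is visible of it).
- manip.tip_of(target, camera): "xyz" ([x, y, z] in m, in the coordinates of the camera as it stood for that picture, good to about 4 mm: a listed point, or the origin of a listed thing).
The state is a dict: "clock": time; "joint_pos": joint angles; "joint_velocities": joint speeds; "tau": joint torques, N m; "position": TCP position; "ee_rot": TCP orientation; "ft_force": force on the tool from outside, world axes, zero at the start; "torque": the same for the moment, N m; "grip_width": opening from 0.0 (shut) to 1.0 (fully open).
Only numpy, scipy, OpenCV 4.12 (cv2) and the standard library are available. Lean on these libraries where they do the work, as an engineer would, in place of code of your own. Each camera call takes 0.05 s, during which the arm holds its last target.

## Working session

There is one attempt and no reset: what is moved stays moved. The work goes in short steps, Python scripts to look and compute and a tool call to move; the robot and the scene stay as the last step left them, time stands still between calls to the robot, and variables do not carry over. Pictures are saved under pics/ and viewed, and the job is handed in when it is done.

Besides the shell and the picture viewer there is one more tool, called by a JSON object that holds its "fn" and its "kwargs". arm_command: Moves the arm, as the interface text tells. Its arguments: {"type":"object","properties":{"slide":{"type":"array","items":{"type":"array","items":{"type":"number"}}},"turn":{"type":"array","items":{"type":"number"}},"grip":{"type":"array","items":{"type":"number"}},"newtons":{"type":"number"}},"required":["slide","turn","grip"]}

```bash
mkdir -p pics; cat > h.py <<'E'
import numpy as np,cv2
from workcell import manip
from scipy.spatial.transform import Rotation as R
def cam2w(p,c):
    i=manip.camera_info(c);Rm=cv2.Rodrigues(np.array(i['rvec'],float))[0]
    return Rm.T@(np.array(p)-np.array(i['tvec']).ravel())
def proj(P,c):
    i=manip.camera_info(c);K=np.array([[i['fx'],0,i['cx']],[0,i['fy'],i['cy']],[0,0,1.]])
    return cv2.projectPoints(np.array(P,float).reshape(-1,3),np.array(i['rvec'],float),np.array(i['tvec'],float),K,np.array(i['dist_coeffs'],float))[0].reshape(-1,2)
def tips(names,cams=('scene','top')):
    for c in cams:
        for n in names:
            for d in manip.tip_of(n,c)[:2]:
                w=cam2w(d['xyz'],c);print(c,n,round(d['score'],2),w.round(4),proj(w,c).round(0)[0])
E
python3 - <<'E'
from h import *
for c in('scene','top'):
    cv2.imwrite(f'pics/{c}0.png',manip.camera(c))
tips(['stand','drum_axis','crank_grip','job_plate','pawl_pivot','pawl_ball'])
o=manip.get_obs();print(o['clock'],o['position'],o['ee_rot'],o['grip_width'],R.from_quat(o['ee_rot']).as_matrix().round(2))
E
```

```text
scene stand 0.96 [ 5.076e-01  7.000e-02 -3.000e-04] [258. 225.]
scene drum_axis 0.77 [ 0.5025 -0.0214  0.1317] [235. 211.]
scene drum_axis 0.67 [ 0.5058  0.0643 -0.0021] [257. 225.]
scene crank_grip 0.61 [ 0.4876 -0.0959  0.2228] [214. 199.]
scene job_plate 0.96 [0.4613 0.1084 0.1669] [265. 188.]
scene job_plate 0.25 [ 3.026e-01 -4.089e-01 -3.000e-04] [127. 215.]
scene pawl_pivot 0.86 [ 0.5604 -0.0228  0.2063] [240. 213.]
scene pawl_pivot 0.61 [0.4629 0.1084 0.1692] [265. 188.]
scene pawl_ball 0.54 [ 0.5244 -0.0237  0.2847] [236. 191.]
top stand 0.96 [ 0.5036  0.0693 -0.0031] [239. 189.]
top drum_axis 0.63 [ 0.4972 -0.0152  0.1357] [265. 187.]
top crank_grip 0.68 [ 0.4893 -0.0931  0.2245] [293. 187.]
top job_plate 0.95 [0.4598 0.1112 0.1692] [224. 197.]
top pawl_pivot 0.57 [ 0.5577 -0.0218  0.2038] [269. 164.]
top pawl_ball 0.74 [ 0.5216  0.3083 -0.0019] [168. 182.]
top pawl_ball 0.67 [ 0.5232 -0.0128  0.2824] [267. 171.]
0.7 [0.24728145 0.57403009 0.2313465 ] [ 2.02008170e-01  9.79383834e-01  6.09290128e-05 -1.18791371e-05] 0.9984890376803888 [[-0.92  0.4   0.  ]
 [ 0.4   0.92  0.  ]
 [ 0.    0.   -1.  ]]
```

View pics/scene0.png

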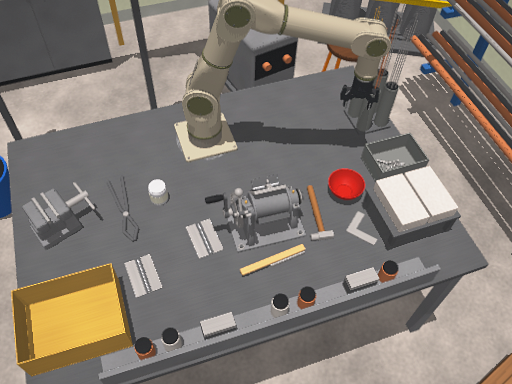

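View pics/top0.png

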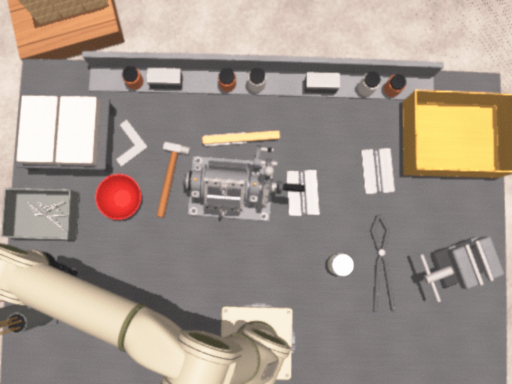

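```bash
cat >> h.py <<'E'
from scipy.optimize import least_squares
def model(v):
    x0,y0,yaw,q,p=v
    L={'stand':(0,0,0),'drum_axis':(0,-85,135),'crank_grip':(90*np.sin(.838-q),-166,135+90*np.cos(.838-q)),
     'job_plate':(-56*np.sin(q),40,135+56*np.cos(q)),'pawl_pivot':(62,-85,205),
     'pawl_ball':(62+85*np.sin(p-.524),-85,205+85*np.cos(p-.524))}
    Rz=R.from_euler('z',yaw).as_matrix()
    return {k:Rz@(np.array(a)/1000)+[x0,y0,0] for k,a in L.items()}
def fit(names=('stand','drum_axis','crank_grip','job_plate','pawl_pivot','pawl_ball'),fixed=None,n=1):
    obs=[]
    for k in range(n):
      for c in('scene','top'):
        manip.camera(c)
        for nm in names:
            for d in manip.tip_of(nm,c):
                obs.append((nm,cam2w(d['xyz'],c),d['score'],c))
    f=lambda v:np.concatenate([(model(v)[n]-w)*200*s**.5 for n,w,s,c in obs])
    if fixed is None: r=least_squares(f,[.505,.07,0,.9,.1],loss='cauchy');v=r.x
    else: r=least_squares(lambda u:f(np.r_[fixed,u]),[.3,.5],loss='cauchy');v=np.r_[fixed,r.x]
    print('fit',v.round(4))
    for n,w,s,c in obs:
        print(c,n,round(s,2),((w-model(v)[n])*1000).round(1))
    return v
E
python3 - <<'E'
from h import *
v=fit(); np.save('v.npy',v)
for k,a in model(v).items():print(k,a.round(4))
im=manip.camera('scene')
for a in model(v).values():
    u=proj(a,'scene')[0];cv2.circle(im,tuple(int(t) for t in u),2,(0,0,255),-1)
cv2.imwrite('pics/s1.png',cv2.resize(im[150:270,170:340],None,fx=4.5,fy=4.5,interpolation=cv2.INTER_CUBIC))
E
```

```text
fit [ 0.5031  0.0678 -0.0436  0.9137  0.0674]
scene stand 0.73 [ 3.1 -0.2 -4.6]
scene drum_axis 0.87 [-0.1 -1.1 -3.1]
scene drum_axis 0.66 [   1.8 -135.8 -135.2]
scene crank_grip 0.55 [-0.3  3.   0.5]
scene crank_grip 0.33 [ 183.   162.1 -224. ]
scene job_plate 0.72 [-1.7 -0.7  0.4]
scene pawl_pivot 0.76 [ 0.7 -5.1  1.7]
scene pawl_pivot 0.71 [ -98.1  475.6 -209.1]
scene pawl_pivot 0.49 [ -56.3   86.1 -206.8]
scene pawl_ball 0.74 [ 1.2 -3.9  0.5]
top stand 0.97 [ 0.6  0.4 -1. ]
top drum_axis 0.66 [-2.2  1.7 -1.3]
top drum_axis 0.32 [ -38.4  477.4 -136.8]
top crank_grip 0.9 [ 1.6  4.  -1.9]
top job_plate 0.63 [-0.3 -2.1 -2.8]
top pawl_pivot 0.75 [-2.4  1.1 -3.4]
top pawl_ball 0.61 [ 0.7  0.7 -1.5]
top pawl_ball 0.21 [ -16.9   86.3 -285.3]
stand [0.5031 0.0678 0.    ]
drum_axis [ 0.4994 -0.0171  0.135 ]
crank_grip [ 0.489  -0.0978  0.2247]
job_plate [0.4605 0.1097 0.1692]
pawl_pivot [ 0.5613 -0.0198  0.205 ]
pawl_ball [ 0.5239 -0.0182  0.2813]
```

View pics/s1.png

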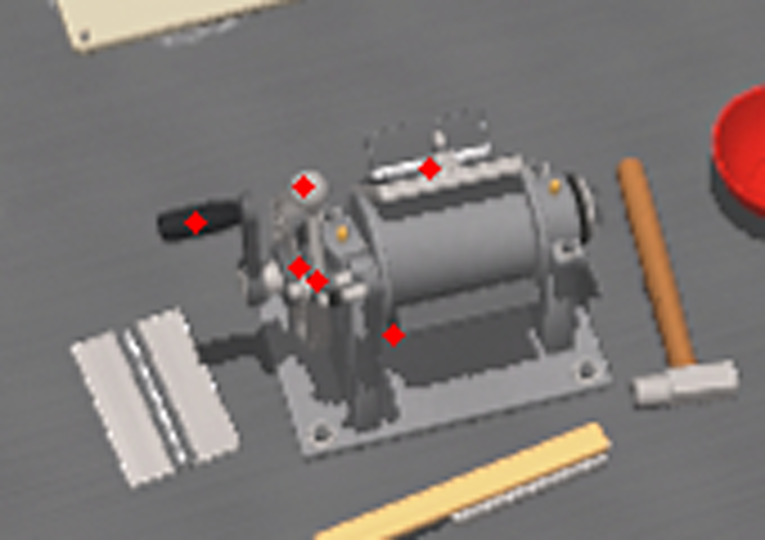

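The overlay matches: the red dots sit on the grip (195,222), ball (303,187), plate (430,168) and pivot (315,280). I'll approach the ball from the robot side with the fingers shut.

```bash
cat >> h.py <<'E'
def go(*targets):  # stand-frame mm ; prints slides in tool axes after aligning tool y to stand y
    v=np.load('v.npy');o=manip.get_obs();P=o['position'];M=R.from_quat(o['ee_rot']).as_matrix()
    Rz=R.from_euler('z',v[2]).as_matrix()
    print('clk',round(o['clock'],2),'tcp stand',(1000*Rz.T@(P-[v[0],v[1],0])).round(1),'F',np.round(Rz.T@o['ft_force'],1),'gw',round(o['grip_width'],2),'z',M[:,2].round(3))
    yw=np.arctan2(M[1,1],M[0,1]);print('turn needed deg (tool)',np.degrees(yw-(v[2]+np.pi/2)).round(1))
    for t in targets:
        w=Rz@(np.array(t)/1000)+[v[0],v[1],0];print(t,'slide',(1000*M.T@(w-P)).round(1));P=w
E
python3 - <<'E'
from h import *
go((-270,480,340),(-60,-85,340),(-60,-85,266))
E
```

```text
clk 1.45 tcp stand [-277.6  494.6  231.3] F [0.4 0.2 0.3] gw 1.0 z [-0.  0. -1.]
turn needed deg (tool) -20.8
(-270, 480, 340) slide [ -12.3  -11.  -108.7]
(-60, -85, 340) slide [-3.970e+02 -4.535e+02 -1.000e-01]
(-60, -85, 266) slide [-0. -0. 74.]
```

{"fn": "arm_command", "kwargs": {"slide": [[0,0,-28],[0,0,-28],[0,0,-28],[0,0,-25],[0,0,0]], "turn": [-7,-7,-6.8,0,0], "grip": [1,1,1,1,1]}}

```text
clock: 1.87
position: [0.2478, 0.5753, 0.3462]
ee_rot: [0.022, 1.0, 0.004, 0.001]
ft_force: [-0.1, 0.4, 0.6]
grip_width: 0.3
```

{"fn": "arm_command", "kwargs": {"slide": [[-11,-29,0],[-11,-29,0],[-11,-29,0],[-11,-29,0],[-11,-29,0],[-11,-29,0],[-11,-29,0],[-11,-29,0],[-11,-29,0],[-11,-29,0]], "turn": [0,0,0,0,0,0,0,0,0,0], "grip": [1,1,1,1,1,1,1,1,1,1]}}

```text
clock: 2.7
position: [0.3447, 0.2779, 0.3401]
ee_rot: [0.022, 1.0, 0.0, -0.0]
ft_force: [0.1, 0.5, 0.2]
grip_width: 0.002
```

{"fn": "arm_command", "kwargs": {"slide": [[-11,-29,0],[-11,-29,0],[-11,-29,0],[-11,-29,0],[-11,-29,0],[-11,-29,0],[-11,-29,0],[-11,-29,0],[-11,-29,0],[0,0,0]], "turn": [0,0,0,0,0,0,0,0,0,0], "grip": [1,1,1,1,1,1,1,1,1,1]}}

```text
clock: 3.53
position: [0.4329, 0.0085, 0.3403]
ee_rot: [0.026, 1.0, -0.0, 0.0]
ft_force: [-0.3, 0.2, -0.2]
grip_width: -0.004
```

```bash
python3 - <<'E'
from h import *
go((-45,-85,266),(85,-85,266))
E
```

```text
clk 3.53 tcp stand [-67.5 -62.3 340.3] F [-0.3  0.2 -0.2] gw -0.0 z [ 0.001 -0.    -1.   ]
turn needed deg (tool) -0.5
(-45, -85, 266) slide [-22.6 -22.5  74.4]
(85, -85, 266) slide [-1.3e+02  1.1e+00  1.0e-01]
```

{"fn": "arm_command", "kwargs": {"slide": [[-11,-11,15],[-11,-11,20],[0,0,20],[0,0,19],[0,0,0]], "turn": [0,0,0,0,0], "grip": [1,1,1,1,1]}}

```text
clock: 3.95
position: [0.4513, -0.0087, 0.2629]
ee_rot: [0.022, 1.0, -0.001, -0.002]
ft_force: [-0.4, -0.3, 0.1]
grip_width: 0.003
```

{"fn": "arm_command", "kwargs": {"slide": [[-15,0,0],[-15,0,0],[-10,0,0],[-10,0,0],[-10,0,0],[-10,0,0]], "turn": [0,0,0,0,0,0], "grip": [1,1,1,1,1,1]}}

```text
clock: 4.45
position: [0.5235, -0.0111, 0.2673]
ee_rot: [0.022, 1.0, 0.0, 0.0]
ft_force: [-0.5, -0.0, 1.1]
grip_width: -0.005
```

```bash
python3 - <<'E'
from h import *
go((85,-85,266))
im=manip.camera('scene')
cv2.imwrite('pics/s2.png',cv2.resize(im[150:270,170:340],None,fx=4.5,fy=4.5,interpolation=cv2.INTER_CUBIC))
tips(['pawl_ball'],['scene'])
E
```

```text
clk 4.45 tcp stand [ 23.9 -78.  267.3] F [-0.5 -0.   1.1] gw -0.01 z [ 0.001  0.    -1.   ]
turn needed deg (tool) 0.0
(85, -85, 266) slide [-61.1  -7.    1.4]
scene pawl_ball 0.63 [ 0.5486 -0.021   0.2869] [239. 196.]
scene pawl_ball 0.19 [ 0.5804 -0.4046 -0.0046] [143. 276.]
```

View pics/s2.png

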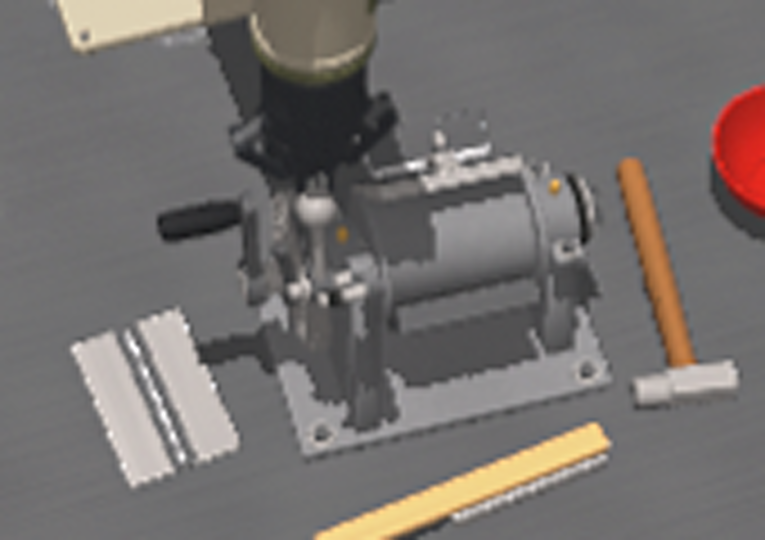

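The ball is now at (315,208) in the crop and moving back ahead of the fingers. I'll keep pushing.

{"fn": "arm_command", "kwargs": {"slide": [[-8,-3,0],[-8,-3,0],[-8,0,0],[-8,0,0],[-8,0,0],[-6,0,0],[0,0,0]], "turn": [0,0,0,0,0,0,0], "grip": [1,1,1,1,1,1,1]}}

```text
clock: 5.13
position: [0.5696, -0.0195, 0.266]
ee_rot: [0.022, 1.0, -0.0, -0.0]
ft_force: [-0.2, 0.5, 0.0]
grip_width: 0.004
```

```bash
python3 - <<'E'
from h import *
im=manip.camera('scene')
cv2.imwrite('pics/s3.png',cv2.resize(im[150:270,170:340],None,fx=4.5,fy=4.5,interpolation=cv2.INTER_CUBIC))
fit(fixed=np.load('v.npy')[:3],names=('crank_grip','job_plate','pawl_ball'))
go((50,-85,268))
E
```

```text
fit [ 0.5031  0.0678 -0.0436  0.9119 -0.2847]
scene crank_grip 0.97 [ 0.5 -1.5  0.9]
scene crank_grip 0.39 [  12.   -50.2 -225. ]
scene crank_grip 0.39 [  88.  -307.8 -228.3]
scene job_plate 0.91 [ 0.1 -1.7 -0.7]
top crank_grip 0.67 [-2.4  2.5  0.5]
top job_plate 0.76 [ 1.6  1.1 -4.7]
top pawl_ball 0.4 [ 2.000e-01 -1.301e+02 -2.664e+02]
clk 5.58 tcp stand [ 69.2 -84.4 266.4] F [ 0.3 -0.7 -0.6] gw -0.01 z [ 0.  0. -1.]
turn needed deg (tool) -0.0
(50, -85, 268) slide [19.2 -0.6 -1.6]
```

View pics/s3.png

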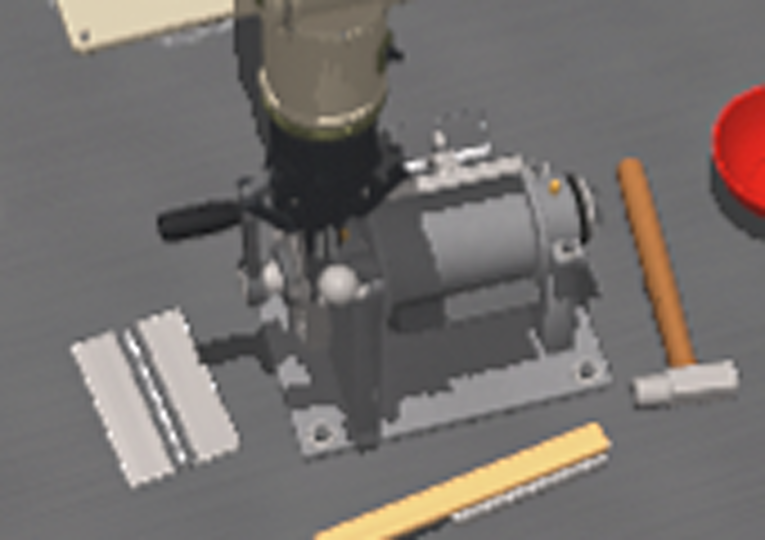

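The ball is over the back at (338,283). I'll retreat and move to the robot side of the crank grip.

{"fn": "arm_command", "kwargs": {"slide": [[30,0,0],[30,0,0],[30,0,0],[30,-20,0],[0,-35,0],[0,-32,0],[0,0,30],[0,0,30],[0,0,0]], "turn": [0,0,0,0,0,0,0,0,0], "grip": [1,1,1,1,1,1,1,1,1]}}

```text
clock: 6.33
position: [0.4422, -0.1013, 0.2022]
ee_rot: [0.022, 1.0, 0.0, -0.003]
ft_force: [-0.8, 0.4, -0.3]
grip_width: 0.002
```

```bash
python3 - <<'E'
from h import *
im=manip.camera('scene')
cv2.imwrite('pics/s4.png',cv2.resize(im[150:270,170:340],None,fx=4.5,fy=4.5,interpolation=cv2.INTER_CUBIC))
v=fit(fixed=np.load('v.npy')[:3],names=('crank_grip','job_plate','pawl_ball'))
for p in (0.07,.8,1.13):
  v[4]=p;print(p,proj(model(v)['pawl_ball'],'scene'))
go((-7,-172,205))
E
```

```text
fit [ 0.5031  0.0678 -0.0436  0.8977  1.1426]
scene crank_grip 0.94 [ 1.2  0.4 -0.1]
scene crank_grip 0.22 [  88.7 -307.3 -231.8]
scene job_plate 0.84 [-2.8 -1.8 -1.6]
scene pawl_ball 0.7 [-2.6 -3.2 -0.1]
top crank_grip 0.94 [1.1 2.4 1.1]
top job_plate 0.61 [-0.4 -0.2 -5.6]
top pawl_ball 0.74 [-0.   1.5 -4.3]
0.07 [[237.98239752 191.45648518]]
0.8 [[242.87303831 204.68383827]]
1.13 [[244.94109917 212.77697417]]
clk 6.78 tcp stand [ -50.3 -171.3  207.1] F [-0.1 -0.  -1.2] gw 0.0 z [ 0.001  0.    -1.   ]
turn needed deg (tool) 0.0
(-7, -172, 205) slide [-43.3  -0.7   2.1]
```

View pics/s4.png

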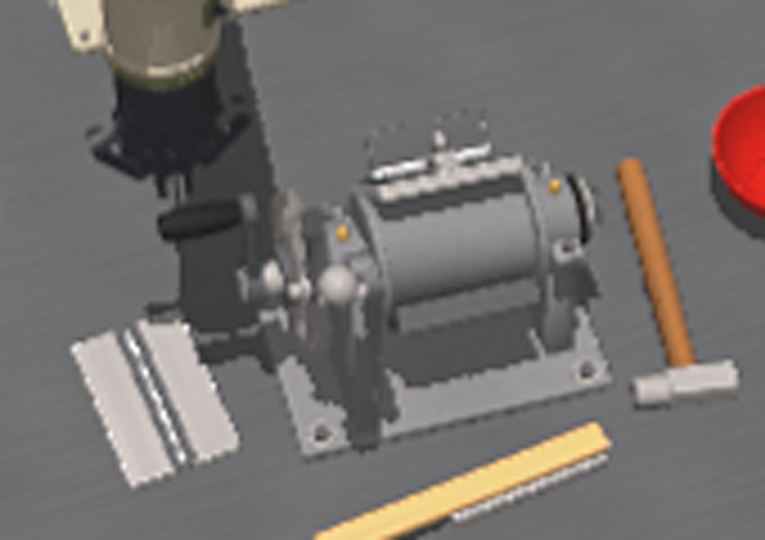

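Pawl at 1.14 (thrown). Pushing the crank.

{"fn": "arm_command", "kwargs": {"slide": [[-10,0,0],[-10,0,0],[-8,0,1],[-8,0,2],[-8,0,2],[-8,0,3],[-8,0,3],[-8,0,4],[0,0,0]], "turn": [0,0,0,0,0,0,0,0,0], "grip": [1,1,1,1,1,1,1,1,1]}}

```text
clock: 7.53
position: [0.5137, -0.104, 0.1906]
ee_rot: [0.022, 1.0, -0.0, -0.0]
ft_force: [-1.1, -0.6, -0.1]
grip_width: 0.001
```

```bash
python3 - <<'E'
from h import *
v=fit(fixed=np.load('v.npy')[:3],names=('crank_grip','job_plate','pawl_ball'))
go((33,-172,190))
E
```

```text
fit [ 0.5031  0.0678 -0.0436  0.3489  1.1472]
scene crank_grip 0.87 [3.6 0.7 0.2]
scene crank_grip 0.5 [-51.5 208.9 -26.1]
scene job_plate 0.69 [ 2.1 -0.2 -2.3]
scene pawl_ball 0.62 [-0.8 -2.9 -1. ]
top crank_grip 0.82 [-2.8  0.8 -0.2]
top job_plate 0.81 [-1.  -2.  -3.5]
top job_plate 0.37 [  89.1 -509.9 -187.3]
top pawl_ball 0.49 [-1.7  5.7 -2.8]
clk 7.93 tcp stand [  17.2 -171.4  191.5] F [-0.4  0.5  0.1] gw -0.0 z [ 0.001  0.    -1.   ]
turn needed deg (tool) -0.0
(33, -172, 190) slide [-15.8  -0.6   1.5]
```

{"fn": "arm_command", "kwargs": {"slide": [[-5,0,2],[-5,0,2],[-5,0,1],[0,0,0],[0,0,0],[0,0,0]], "turn": [0,0,0,0,0,0], "grip": [1,1,1,1,1,1]}}

```text
clock: 8.43
position: [0.5278, -0.1048, 0.186]
ee_rot: [0.022, 1.0, -0.0, -0.0]
ft_force: [-1.7, -0.0, -1.7]
grip_width: -0.001
```

```bash
python3 - <<'E'
from h import *
v=fit(fixed=np.load('v.npy')[:3],names=('crank_grip','job_plate','pawl_ball'),n=2)
go((-10,-172,190))
E
```

```text
fit [ 0.5031  0.0678 -0.0436  0.1524  1.1376]
scene crank_grip 0.96 [ 0.9  3.3 -0.4]
scene crank_grip 0.61 [ 121.8  532.5 -208.5]
scene crank_grip 0.54 [-56.2 207.2 -15.5]
scene crank_grip 0.42 [ -90.3  555.2 -208.6]
scene job_plate 0.86 [ 2.3 -3.4  1.2]
scene pawl_ball 0.73 [-2.6 -1.6  0.9]
top crank_grip 0.9 [2.2 0.5 1.2]
top job_plate 0.59 [-0.4 -0.1 -1.2]
top pawl_ball 0.67 [ 0.7  1.3 -3.2]
scene crank_grip 0.6 [ 1.9 -1.   3.1]
scene job_plate 0.96 [0.5 1.4 1.8]
scene pawl_ball 0.55 [-1.  -1.1 -1.4]
top crank_grip 0.82 [-1.3  1.1  3.7]
top job_plate 0.74 [-2.5 -0.  -3.3]
top pawl_ball 0.5 [-0.3  0.9 -1.9]
clk 9.23 tcp stand [  32.3 -171.4  186.3] F [-3.   2.1 -0.2] gw 0.0 z [-0.  0. -1.]
turn needed deg (tool) -0.0
(-10, -172, 190) slide [42.3 -0.6 -3.7]
```

Drum at 0.15, pawl at 1.14. Next I go up and over to behind the ball.

{"fn": "arm_command", "kwargs": {"slide": [[20,0,0],[0,0,-35],[0,0,-40],[0,0,-40],[0,0,-40],[-30,0,0],[-40,0,0],[-40,0,0],[-43,0,0],[0,0,0]], "turn": [0,0,0,0,0,0,0,0,0,0], "grip": [1,1,1,1,1,1,1,1,1,1]}}

```text
clock: 10.07
position: [0.6657, -0.108, 0.3338]
ee_rot: [0.019, 1.0, -0.002, -0.004]
ft_force: [-0.0, 2.5, -4.3]
grip_width: 0.0
```

{"fn": "arm_command", "kwargs": {"slide": [[0,40,0],[0,43,0],[0,0,20],[0,0,30],[0,0,20],[0,0,0]], "turn": [0,0,0,0,0,0], "grip": [1,1,1,1,1,1]}}

```text
clock: 10.57
position: [0.6618, -0.0282, 0.2672]
ee_rot: [0.021, 1.0, -0.0, -0.002]
ft_force: [-0.4, 0.2, -0.1]
grip_width: -0.0
```

```bash
python3 - <<'E'
from h import *
im=manip.camera('scene')
cv2.imwrite('pics/s5.png',cv2.resize(im[150:270,170:340],None,fx=4.5,fy=4.5,interpolation=cv2.INTER_CUBIC))
v=fit(fixed=np.load('v.npy')[:3],names=('crank_grip','job_plate','pawl_ball'),n=1)
go((110,-85,265))
E
```

```text
fit [ 0.5031  0.0678 -0.0436  0.1597  0.4077]
scene crank_grip 0.78 [ 1.5 -0.4  0.6]
scene job_plate 0.55 [ 0.2 -3.4 -0.3]
top crank_grip 0.94 [-0.6  0.5 -0.7]
top job_plate 0.68 [-1.1  0.8 -3.6]
top pawl_ball 0.23 [  0.1 -78.6 -84.6]
clk 11.02 tcp stand [164.3 -90.  272.2] F [-0.7 -0.2 -0.5] gw 0.0 z [ 0.001  0.    -1.   ]
turn needed deg (tool) -0.0
(110, -85, 265) slide [54.3  5.   7.1]
```

View pics/s5.png

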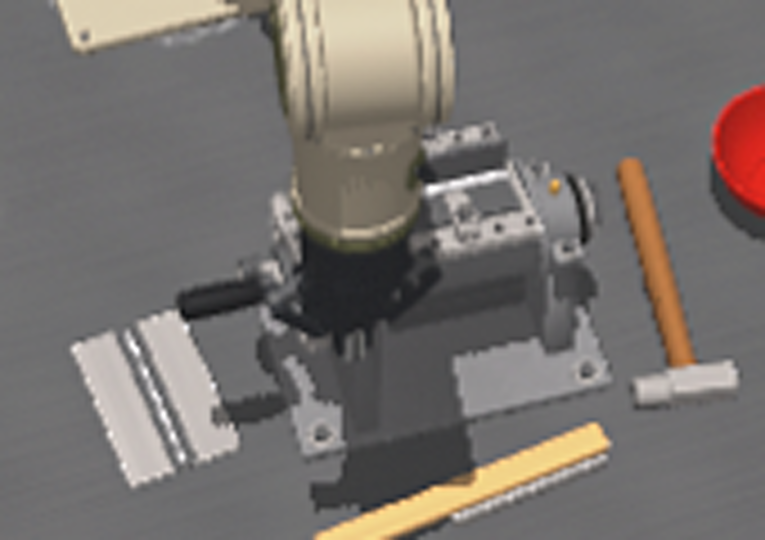

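{"fn": "arm_command", "kwargs": {"slide": [[10,3,3],[10,2,3],[9,0,0],[8,0,0],[8,0,0],[8,0,0],[8,0,0],[8,0,0],[8,0,0],[0,0,0]], "turn": [0,0,0,0,0,0,0,0,0,0], "grip": [1,1,1,1,1,1,1,1,1,1]}}

```text
clock: 11.85
position: [0.585, -0.0208, 0.2655]
ee_rot: [0.022, 1.0, 0.0, -0.0]
ft_force: [0.3, 0.3, 0.6]
grip_width: -0.001
```

```bash
python3 - <<'E'
from h import *
v=fit(fixed=np.load('v.npy')[:3],names=('crank_grip','job_plate','pawl_ball'),n=1)
go((165,-85,270))
E
```

```text
fit [ 0.5031  0.0678 -0.0436  0.1562 -0.4138]
scene crank_grip 0.64 [2.9 0.7 0.2]
scene crank_grip 0.51 [ 5.8 77.8  3.9]
scene job_plate 0.71 [ 2.7  1.7 -1.1]
scene pawl_ball 0.69 [ 180.9   83.5 -258.8]
scene pawl_ball 0.52 [  1.  125.9 -65.2]
top crank_grip 0.58 [-1.5 -0.2  0.5]
top job_plate 0.87 [-2.4 -3.1 -1.7]
top job_plate 0.22 [ -33.1  351.1 -191.6]
clk 12.25 tcp stand [ 87.2 -84.9 265.2] F [-0.9 -0.1  0.6] gw 0.0 z [-0. -0. -1.]
turn needed deg (tool) -0.0
(165, -85, 270) slide [-77.8  -0.1  -4.8]
```

{"fn": "arm_command", "kwargs": {"slide": [[-10,0,-30],[0,0,-40],[0,-40,-5],[0,-47,0],[40,0,0],[40,0,0],[12,0,0],[0,0,0]], "turn": [0,0,0,0,0,0,0,0], "grip": [1,1,1,1,1,1,1,1]}}

```text
clock: 12.92
position: [0.4987, -0.0998, 0.3408]
ee_rot: [0.023, 1.0, 0.001, 0.0]
ft_force: [-0.2, 1.0, 0.2]
grip_width: 0.002
```

```bash
python3 - <<'E'
from h import *
im=manip.camera('scene')
cv2.imwrite('pics/s6.png',cv2.resize(im[150:270,170:340],None,fx=4.5,fy=4.5,interpolation=cv2.INTER_CUBIC))
v=fit(fixed=np.load('v.npy')[:3],names=('crank_grip','job_plate','pawl_ball'),n=1)
go((5,-172,186))
E
```

```text
fit [ 0.5031  0.0678 -0.0436  0.1584  0.0506]
scene crank_grip 0.93 [2.6 1.5 0.6]
scene crank_grip 0.26 [ -90.7  556.  -208.1]
scene job_plate 0.82 [ 2.8  0.3 -1.7]
top crank_grip 0.69 [-1.5  1.6  0.6]
top job_plate 0.66 [-2.   0.7 -7.1]
top pawl_ball 0.55 [ 0.9  1.9 -1.8]
clk 13.37 tcp stand [   5.3 -166.4  340.1] F [-0.2 -0.7  0.6] gw 0.0 z [-0.001 -0.001 -1.   ]
turn needed deg (tool) -0.0
(5, -172, 186) slide [  0.2  -5.5 154.1]
```

View pics/s6.png

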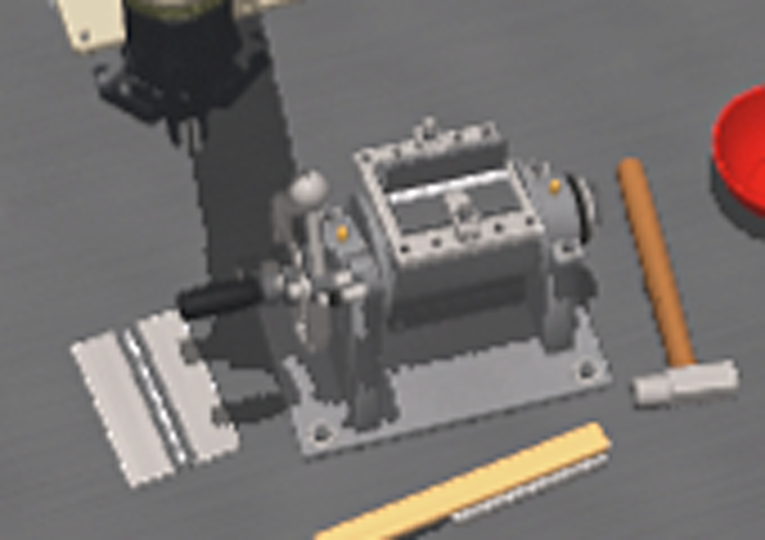

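The ball is back at (308,187), so the pawl is down. Now I push the crank until the drum rests on the pawl.

{"fn": "arm_command", "kwargs": {"slide": [[0,-5,35],[0,0,40],[0,0,40],[0,0,40],[-8,0,3],[-8,0,0],[-6,0,0],[-6,0,0],[-4,0,0],[0,0,0]], "turn": [0,0,0,0,0,0,0,0,0,0], "grip": [1,1,1,1,1,1,1,1,1,1]}}

```text
clock: 14.2
position: [0.532, -0.1051, 0.182]
ee_rot: [0.022, 1.0, -0.0, -0.002]
ft_force: [-5.8, 1.4, -5.0]
grip_width: -0.001
```

{"fn": "arm_command", "kwargs": {"slide": [[-2,0,0],[-2,0,0],[-1,0,0],[-1,0,0],[0,0,0]], "turn": [0,0,0,0,0], "grip": [1,1,1,1,1]}}

```text
clock: 14.62
position: [0.5356, -0.1052, 0.1808]
ee_rot: [0.022, 1.0, 0.0, -0.004]
ft_force: [-12.4, 1.0, -9.1]
grip_width: -0.001
```

```bash
python3 - <<'E'
from h import *
v=fit(fixed=np.load('v.npy')[:3],names=('crank_grip','job_plate','pawl_ball'),n=2)
go((46,-172,180))
E
```

```text
fit [ 0.5031  0.0678 -0.0436  0.0588  0.0148]
scene crank_grip 0.97 [-0.4 -0.2 -0.5]
scene pawl_ball 0.71 [ 0.6  0.3 -0.4]
top crank_grip 0.62 [ 0.5 -1.5 -0.5]
top crank_grip 0.37 [ -35.   404.3 -200.8]
top pawl_ball 0.73 [ -24.7    2.5 -148.2]
top pawl_ball 0.62 [ 1.1  0.9 -0.8]
top pawl_ball 0.21 [  54.7 -383.5 -278.4]
scene crank_grip 0.58 [ 0.4 -0.7  2.1]
scene job_plate 0.71 [-2.000e-01 -2.548e+02 -1.903e+02]
scene job_plate 0.67 [ 1.  -0.6  1.3]
scene pawl_ball 0.57 [-1.5  0.7  0.4]
top crank_grip 0.9 [-0.6  3.   0.4]
top job_plate 0.95 [ 1.5 -3.2 -1.3]
top pawl_ball 0.69 [ 2.6  1.7 -1.7]
clk 15.42 tcp stand [  40.1 -171.4  181. ] F [-12.7   0.1  -9.8] gw 0.0 z [-0.008  0.001 -1.   ]
turn needed deg (tool) -0.0
(46, -172, 180) slide [-5.9 -0.6  0.9]
```

Friction on the finger is fighting the grip's downward motion, so I'll push along the tangent (forward and down).

{"fn": "arm_command", "kwargs": {"slide": [[0,0,4],[-1,0,3],[-2,0,2],[-2,0,2],[-1,0,1],[0,0,0],[0,0,0]], "turn": [0,0,0,0,0,0,0], "grip": [1,1,1,1,1,1,1]}}

```text
clock: 16.0
position: [0.5414, -0.1061, 0.1706]
ee_rot: [0.022, 1.0, 0.001, -0.004]
ft_force: [-27.0, 2.6, 16.5]
grip_width: -0.001
```

```bash
python3 - <<'E'
from h import *
v=fit(fixed=np.load('v.npy')[:3],names=('crank_grip','job_plate','pawl_ball'),n=2)
go((46,-172,180))
E
```

```text
fit [ 0.5031  0.0678 -0.0436 -0.0348 -0.0197]
scene crank_grip 0.66 [ 2.5  3.1 -0.8]
scene job_plate 0.79 [2.5 0.1 1.8]
scene pawl_ball 0.68 [-0.9 -2.7  0.3]
scene pawl_ball 0.54 [-258.2 -253.6 -274.8]
top crank_grip 0.92 [ 0.1  3.5 -1.2]
top crank_grip 0.23 [-47.4  84.4  81.6]
top job_plate 0.6 [-1.3 -1.4  1.1]
top pawl_ball 0.44 [ 1.6  3.  -2. ]
top pawl_ball 0.35 [-258.2 -249.8 -277.1]
scene crank_grip 0.72 [4.1 2.  1.5]
scene job_plate 0.79 [ 1.  -0.2 -2.8]
scene job_plate 0.52 [ -44.5  341.6 -194.5]
scene pawl_ball 0.54 [ 1.3 -4.6  1.5]
top crank_grip 0.72 [-1.2  0.5  1.9]
top crank_grip 0.35 [-47.   86.7  83.2]
top job_plate 0.68 [-1.7 -0.1 -1.6]
top pawl_ball 0.49 [-0.1  4.3 -1.8]
clk 16.8 tcp stand [  45.9 -172.   170.6] F [-25.6   1.1  16.4] gw -0.0 z [-0.007  0.002 -1.   ]
turn needed deg (tool) -0.1
(46, -172, 180) slide [-0.1  0.  -9.4]
```

Now firmly against the pawl (about 30 N, drum ≈ -0.03, pawl ≈ 0). Backing off straight.

{"fn": "arm_command", "kwargs": {"slide": [[3,0,-1],[6,0,0],[20,0,0],[20,0,0],[10,0,-30],[0,0,-40],[20,0,-40],[30,0,-40],[30,0,0],[0,0,0]], "turn": [0,0,0,0,0,0,0,0,0,0], "grip": [1,1,1,1,1,1,1,1,1,1]}}

```text
clock: 17.63
position: [0.4104, -0.1007, 0.3151]
ee_rot: [0.023, 1.0, 0.002, 0.004]
ft_force: [-0.6, 1.2, -0.4]
grip_width: -0.003
```

```bash
python3 - <<'E'
from h import *
v=fit(fixed=np.load('v.npy')[:3],names=('crank_grip','job_plate','pawl_ball'),n=3)
for c in('scene','top'):cv2.imwrite(f'pics/{c}7.png',manip.camera(c))
im=manip.camera('scene')
cv2.imwrite('pics/s7.png',cv2.resize(im[150:270,170:340],None,fx=4.5,fy=4.5,interpolation=cv2.INTER_CUBIC))
go()
E
```

```text
fit [ 0.5031  0.0678 -0.0436 -0.0367 -0.0222]
scene crank_grip 0.73 [ 1.5 -2.7  2.1]
scene job_plate 0.98 [ 1.3 -1.2 -2.9]
scene job_plate 0.43 [ 1.000e-01 -4.200e+01 -1.946e+02]
scene pawl_ball 0.71 [-1.1 -2.   0. ]
scene pawl_ball 0.63 [ -18.3   -1.1 -145.2]
top crank_grip 0.84 [1.2 2.  0.1]
top job_plate 0.72 [-249.  -376.1 -191.1]
top job_plate 0.6 [-1.8  1.7 -2.1]
top pawl_ball 0.45 [ 1.2 -0.5 -1.8]
top pawl_ball 0.29 [   6.3  327.5 -281.2]
scene crank_grip 0.7 [-1.   1.4 -0.8]
scene job_plate 0.88 [ 3.8 -1.1 -0.1]
scene job_plate 0.67 [-205.5 -516.6 -194.3]
scene job_plate 0.28 [  20.6  201.  -195.9]
scene pawl_ball 0.51 [-1.8 -1.1  1.4]
scene pawl_ball 0.25 [ 48.3 -82.1 -85.8]
top crank_grip 0.59 [-0.4  1.5 -0.1]
top job_plate 0.97 [-0.9  1.2 -3.8]
top job_plate 0.42 [  67.5 -511.1 -188. ]
top pawl_ball 0.54 [ 0.7 -1.4 -3.2]
scene crank_grip 0.79 [0.9 1.3 0.4]
scene crank_grip 0.4 [-4.5 77.9 15.4]
scene job_plate 0.6 [ 0.  -2.6 -1.6]
scene pawl_ball 0.69 [0.9 0.1 2.4]
top crank_grip 0.79 [-0.6  2.7  1.3]
top job_plate 0.81 [ 1.1  0.4 -2.5]
top job_plate 0.56 [  53.4 -126.1   11.2]
top pawl_ball 0.58 [ 1.4  5.2 -2.5]
top pawl_ball 0.41 [-256.2 -247.6 -277.2]
clk 18.98 tcp stand [ -83.7 -171.4  311.9] F [-0.2  0.1 -0.3] gw -0.0 z [ 0.  0. -1.]
turn needed deg (tool) -0.0
```

View pics/s7.png

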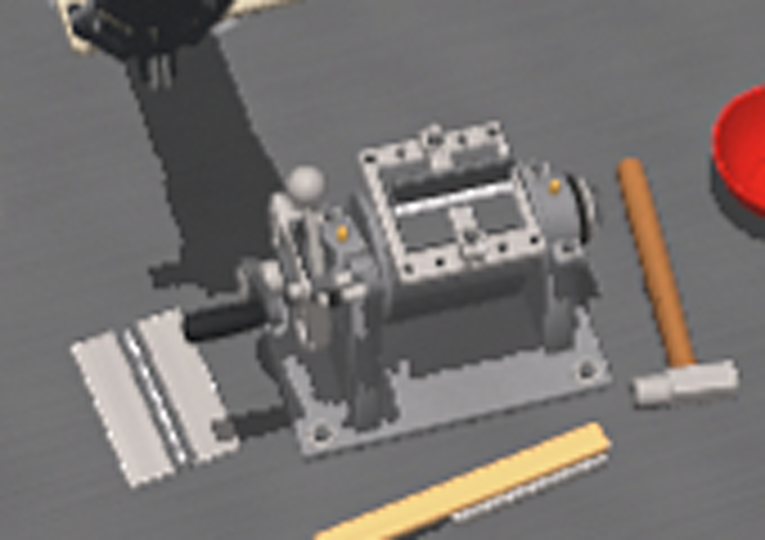

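View pics/scene7.png

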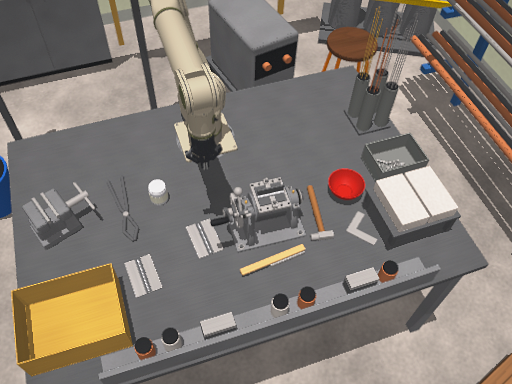

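The plate is level with the ball at (305,185), the robot is clear, and everything on the bench is where it started. Both angles fit a bottomed pawl with the drum resting on it, so I'm handing in.

```bash
python3 -c "
from workcell import manip
print(manip.hand_in())"
```

```text
the job is handed in; nothing more can be done
None
```

The job is handed in at about 19 s of the 56 s allowed, with the plate level and the pawl down in its notch; no verdict was reported. I threw the pawl back (measured about 1.14 rad) and pushed the crank until the drum was at about 0.15 rad. I then tipped the pawl over again and turned the drum back until it rested on the pawl, pushing with about 30 N.

- **Last checks:** the drum measured about -0.04 rad (allowed -0.07 to 0.06) and the pawl about -0.02 rad (limit below 0.05). The robot was well clear, with force readings near zero, and in the picture everything on the bench looked to be where it started.
- **Disagreement:** both angles read about 0.02 rad lower than expected (about -0.015 for the drum, 0 for the pawl). I took that as a small camera bias, since the readings did not change after I let go of the crank.
- **Failed readings:** while the gripper hid the ball, the pawl readings were wrong, so I ignored them and measured again once the view was clear.

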